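# Secure the shaker tray with its R-clip

### The job

The shaker's tray is held down by two studs, and only the right-hand stud has its R-clip. Pick up the loose R-clip with the red grip from the worktop and push its straight leg through the cross hole of the left-hand stud until the bow springs over the stud, just as on the other side; then let go. Leave the dishes on the tray and the other things on the worktop where they are.

Things in the scene. Friction and masses are not known exactly. Their poses are not given: they have to be found in the camera images.
- clip: Loose steel R-clip (wire 4 mm) lying flat, the right way up to go on. Red grip 28 along x, 22 along y, 10 mm high, flat sides. Origin: centre of the grip's underside. Legs point along +x, centre line 5 mm above the underside: straight leg at y = -4.5 mm; sprung bow leg on the +y side, flared tip at x = 61, y = 9 mm. A finger loop stands 16 mm out behind the grip. About 20 g.
- clip_seat (a point): Point on the straight leg's centre line that lies on the stud's axis when the clip is fully on: in the clip's frame x = 42, y = -4.5, z = 5 mm. Axes as the clip's.
- clip_tip (a point): Tip of the clip's straight leg: in the clip's frame x = 67, y = -4.5, z = 5 mm.
- clip_bow (a joint): How far the bow leg is sprung open about its root in the grip, rad: 0 closed, 0.35 at most. Riding over the stud opens it to about 0.12 and takes 5 to 15 N of push; past the stud's widest point it snaps back to about 0.01 to 0.05 and draws the clip home the last few mm.
- shaker: Fixed white orbital shaker, 172 x 152 mm aluminium tray (rim 80 mm above the worktop). Origin: centre of its footprint; x away from the control panel, y to its left, z up. Steel studs (18 mm thick, top 109 mm up) at x = 0, y = +90 and -90 mm, each above a black bush with a washer, its top 92 mm up. The right-hand one (-y) wears an identical clip, grip to the control-panel side.
- stud_hole (a point): Centre of the cross hole in the left-hand stud, 97 mm above the worktop; axes as the shaker's. The hole runs along x right through the 18 mm stud, 6.4 mm wide, its mouths countersunk to 11 mm. The space before it on the control-panel (-x) side is free.
- dish_a: Petri dish, 60 mm wide, 15 mm high, on the rear half of the shaker's tray. Origin: centre of its underside.
- dish_b: Petri dish, 60 mm wide, 15 mm high, on the front half of the shaker's tray. Origin: centre of its underside.
- forceps: Steel forceps, 133 mm long along y, 9 mm high, lying in front of the power supply. Origin: centre of its underside.
- marker_pen: Black-capped marker, 137 mm long, 14 mm high, lying on the worktop. Origin near its middle.
- conical_tube: Capped plastic conical tube, 116 mm long, 21 mm thick, lying on the worktop near its front edge. Origin near its middle.
There are look-alikes about, which are no part of the job. Leave any purple look-alike of the clip alone.

How it is judged:
By the outcome, as a careful person would: the job done as asked, in the order asked, and still so for the second after the job is handed in, with the robot touching nothing.
It also fails if it takes over 42 s, if anything falls off the work surface, if the arm or the gripper's body presses on something with over 40 N, if the wrist force passes 120 N, or if a joint passes its speed limit or range.

### The arm

A 6-joint arm with a two-finger parallel gripper is mounted at the origin on a cart in front of the work surface, level with it; the furniture and walls round the work are solid. World frame = base frame: x ahead of the robot, y to its left, z up, the work surface at z = 0. Lengths are in m, angles in degrees, forces in N, time in s.
With the tool pointing down it reaches from about 0.35 to 0.975 m from the base axis. Payload 7.1 kg.
Tool frame: the origin (TCP) lies at the very end of the fingers, on their centre line; the grasp point (between the pads) lies 19 mm behind it (ctrl.grasp_offset is the distance from the TCP to the grasp point, in m); z points along the fingers, x is the direction in which the jaws open and shut, and the axes are right-handed (so a half turn about z gives the same grasp; the last joint's range is limited). The gripper opens to 88 mm and grips with 3 to 60 N. Pads are 20 mm wide; open, the fingers measure 115 mm over their backs; the gripper's body (75 mm by 178 mm) begins 61 mm behind the grasp point.
Start: joints at [-76.834, 24.242, 93.386, -0, 62.372, -1.089], TCP at [0.154, -0.606, 0.223] pointing down, gripper open.
Joint ranges: [-172.04, 172.04], [-51.8, 120.97], [4.93, 147.93], [-75.15, 255.16], [6.16, 154.13], [-145.62, 145.62]. Speed limits (degrees/s): [136.94, 136.94, 172.46, 180, 180, 180].

### API

Orientations are given as [roll, pitch, yaw] about the fixed x, y, z axes, in that order (R = Rz(yaw) Ry(pitch) Rx(roll)).
In Python, from rig import get_obs, optics, workorder, ctrl gives the robot as it stands.
- The arm moves only by the tool carry_out, never from a script. Its argument "commands" is a list of rows, each an object with "claw": the opening, from -1 (shut) to 1 (fully open); "translation": the shift along the tool's x, y, z in cm, a list of three; "twist": the turn, a rotation vector about the tool's x, y, z in rad, a list of three. A call has 1 to 10 rows; each row is the pose to reach, as a shift and turn from the pose measured when the call began, along the tool's axes at that moment; what a row does not reach only later rows make up. A row lasts 1/10 s, in which the tool goes at most 50 mm and 8.59 degrees, less where a joint would pass 70% of its speed; a pose out of reach is approached as far as the arm can. A call with a gripper value outside its range is refused whole. The fingers move at their own pace and stop on an object; "newtons" is the grip in N (left out, the last holds). Time passes only in rows, so rows that repeat a pose let the fingers close. It gives the time, the measured TCP pose, the force and the opening at its end, in the units of the state.
- get_obs(): the state, without advancing time (a new reading comes with each control period).
- optics.camera(name): name is "side" or "top" or "wrist"; returns a dict with "frame" (480x640x3 uint8, red, green, blue), "z_map" (480x640 float32, m along the optical axis (not along the pixel's ray), 0 where there is no reading), "fov_y" (degrees; the focal length in pixels is half the picture's height over the tangent of half this angle, whatever the lens; pixels are square), "cx", "cy" (the principal point, pixels), "k1" (the pictures are not rectified: a ray, as slopes to the right and down, at radius r is drawn at 1 + k1 r^2 times it, then the intrinsics apply), "origin" and "attitude" of the camera in the world. Camera axes: x right, y down, z forward; pixel columns grow to the right and rows downward; lengths in m; the calibration is good to about 2 mm. A picture is of the moment at which its call begins.
- workorder.close_job(): hands the job in, once; it reports no verdict.
The state is a dict: "time_s": time; "joint_positions": joint angles; "dq": joint speeds; "tau": joint torques, N m; "eef_pos": TCP position; "tcp_rot": TCP orientation; "force": force on the tool from outside, world axes, zero at the start; "ft_torque": the same for the moment, N m; "grip_width": finger opening in m.
Only numpy, scipy, OpenCV 4.12 (cv2) and the standard library are available. Lean on these libraries where they do the work, as an engineer would, in place of code of your own. Each camera call takes 0.05 s, during which the arm holds its last target.

## Working session

There is one attempt and no reset: what is moved stays moved. The work goes in short steps, Python scripts to look and compute and a tool call to move; the robot and the scene stay as the last step left them, time stands still between calls to the robot, and variables do not carry over. Pictures are saved under pics/ and viewed, and the job is handed in when it is done.

Besides the shell and the picture viewer there is one more tool, called as a command line: name --argument value ..., lists and objects as JSON in quotes. carry_out: Moves the arm, as the interface text tells. Its arguments: {"type":"object","properties":{"commands":{"type":"array","items":{"type":"object","properties":{"claw":{"type":"number"},"translation":{"type":"array","items":{"type":"number"}},"twist":{"type":"array","items":{"type":"number"}}}}},"newtons":{"type":"number"}},"required":["commands"]}

```bash
ls; mkdir -p pics; python3 - <<'E'
from rig import get_obs, optics, workorder, ctrl
import cv2,numpy as np
print(get_obs(), ctrl.grasp_offset)
for n in ["side","top","wrist"]:
    c=optics.camera(n); cv2.imwrite(f"pics/{n}0.png",c["frame"][:,:,::-1])
    print(n,{k:v for k,v in c.items() if k not in("frame","z_map")})
    np.savez(f"{n}0.npz",**c)
E
```

```text
pics
{'time_s': 0.0, 'joint_positions': array([-7.68328458e+01,  2.42849549e+01,  9.34332842e+01, -8.99378114e-04,
        6.23710771e+01, -1.08778500e+00]), 'dq': array([ 0.03248289, -0.03523617,  0.00585705,  0.10990687,  0.03665407,
       -0.01357026]), 'tau': array([ 1.70517782e-03, -5.44614959e+01, -2.73668164e+01,  6.44558505e-02,
        2.27422547e-02, -1.16561046e-04]), 'eef_pos': array([ 0.15379731, -0.60519156,  0.22188329]), 'tcp_rot': array([-1.79999100e+02,  8.93151891e-02, -7.57446424e+01]), 'force': array([-0.08547613,  0.11927342,  0.77266664]), 'ft_torque': array([ 0.00259091,  0.02006666, -0.00071998]), 'grip_width': 0.0877905244479495} 0.0187
side {'fov_y': 52.79715566236964, 'cx': 326.8770142878616, 'cy': 236.66812314334013, 'k1': -0.014594524460251203, 'origin': array([ 0.45944589, -1.0869808 ,  0.48430998]), 'attitude': array([-114.37895223,    0.33766998,   -2.99792147])}
top {'fov_y': 52.03122208036555, 'cx': 317.5699255797164, 'cy': 238.10302237783756, 'k1': 0.015242702397123525, 'origin': array([ 0.42130968, -0.19971652,  1.00028075]), 'attitude': array([-175.19586403,    2.3732949 ,  -91.62366473])}
wrist {'fov_y': 65.0452032522179, 'cx': 318.5641828439013, 'cy': 242.2419097954103, 'k1': 0.007877221469457381, 'origin': array([ 0.22076916, -0.58865083,  0.38455479]), 'attitude': array([ 1.65282596e+02,  1.06274526e-01, -7.57368071e+01])}
```

View pics/top0.png

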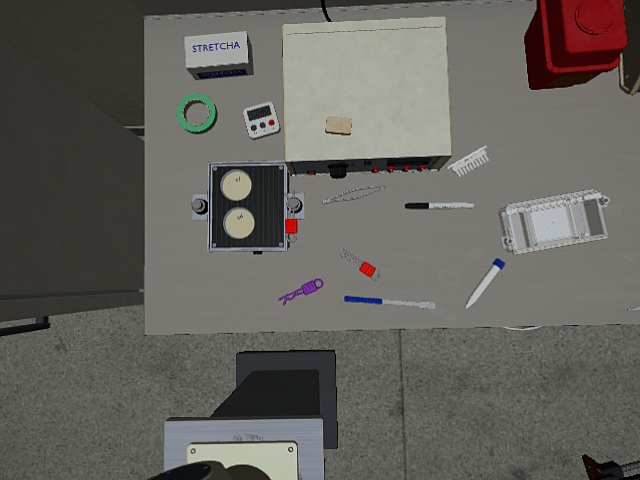

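View pics/side0.png

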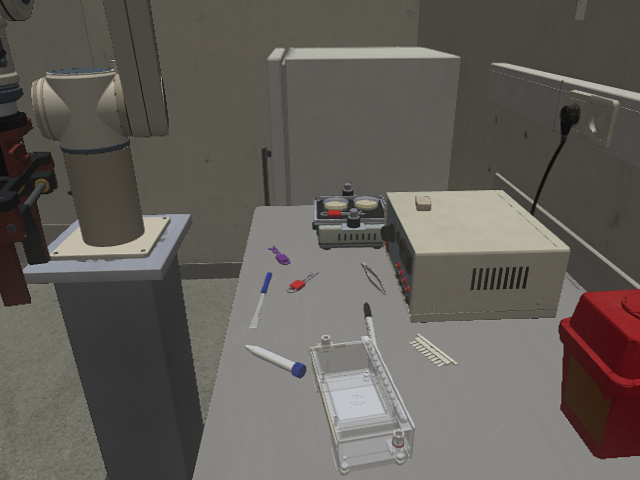

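View pics/wrist0.png

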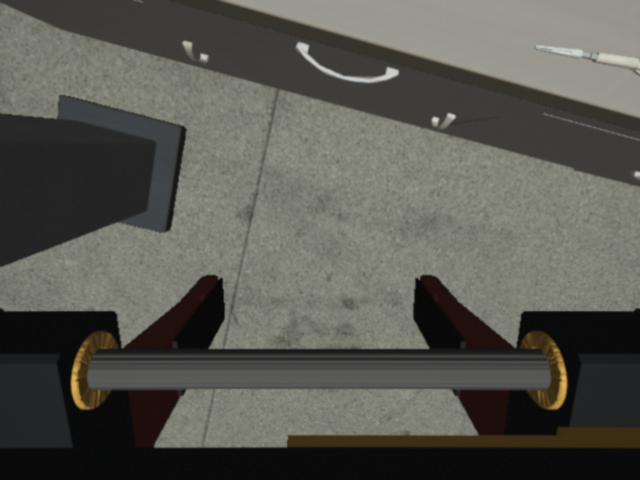

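```bash
cat > h.py <<'E'
import numpy as np,cv2
from scipy.spatial.transform import Rotation as R
def K(c):
    f=240/np.tan(np.radians(c["fov_y"])/2)
    return np.array([[f,0,c["cx"]],[0,f,c["cy"]],[0,0,1]]),np.array([c["k1"],0,0,0.])
def rot(a): return R.from_euler("xyz",a,degrees=True).as_matrix()
def rays(c,px):
    k,d=K(c); u=cv2.undistortPoints(np.array(px,float).reshape(-1,1,2),k,d).reshape(-1,2)
    return np.c_[u,np.ones(len(u))]@rot(c["attitude"]).T
def plane(c,px,z):
    r=rays(c,px); o=np.array(c["origin"]); return o+r*((z-o[2])/r[:,2])[:,None]
def depth(c,px):
    return np.array([np.array(c["origin"])+r*np.median(c["z_map"][int(p[1])-1:int(p[1])+2,int(p[0])-1:int(p[0])+2]) for r,p in zip(rays(c,px),px)])
def proj(c,P):
    k,d=K(c); Rm=rot(c["attitude"]).T
    return cv2.projectPoints(np.array(P,float).reshape(-1,3),cv2.Rodrigues(Rm)[0],-Rm@np.array(c["origin"]),k,d)[0].reshape(-1,2)
def load(n):
    z=np.load(n+".npz"); return {k:z[k] if z[k].ndim else float(z[k]) for k in z.files}
def red(c):
    hsv=cv2.cvtColor(c["frame"],cv2.COLOR_RGB2HSV)
    return (((hsv[...,0]<8)|(hsv[...,0]>172))&(hsv[...,1]>150)&(hsv[...,2]>90)).astype(np.uint8)*255
def crop(c,x0,y0,w,h,s,name):
    cv2.imwrite(name,cv2.resize(c["frame"][y0:y0+h,x0:x0+w,::-1],None,fx=s,fy=s,interpolation=cv2.INTER_CUBIC))
E
python3 - <<'E'
from h import *
t=load("top0"); s=load("side0")
crop(t,180,150,220,160,3.6,"pics/tc.png"); crop(s,240,170,160,140,4.2,"pics/sc.png")
for n,c in(("top",t),("side",s)):
    m=red(c); N,l,st,ce=cv2.connectedComponentsWithStats(m)
    for i in range(1,N):
        if 20<st[i,4]<3000:
            cnt=np.argwhere(l==i)[:,::-1].astype(np.float32)
            print(n,ce[i],st[i],cv2.minAreaRect(cnt),depth(c,[ce[i]])[0],plane(c,[ce[i]],.01)[0])
E
```

```text
top [566.42459736  51.03660322] [541   0  79  73 683] ((566.767333984375, 49.36272048950195), (99.94046783447266, 52.68512725830078), 36.25383758544922) [ 0.79607973 -0.5981595   0.17508895] [ 0.87105672 -0.67787252  0.01      ]
top [271.         122.17391304] [269 120   5   5  23] ((271.0, 122.0), (4.0, 4.0), 90.0) [ 0.74643431 -0.07264953  0.01928154] [ 0.74951042 -0.07144731  0.01      ]
top [290.53179191 225.79768786] [285 219  12  15 173] ((290.5, 226.0), (14.0, 11.0), 90.0) [ 0.52217398 -0.11548998  0.10248282] [ 0.53256409 -0.10681374  0.01      ]
top [367.10344828 268.87586207] [360 262  16  15 145] ((367.076904296875, 268.88458251953125), (13.867504119873047, 10.26195240020752), 33.690067291259766) [ 0.44071654 -0.25849933  0.01111158] [ 0.44073835 -0.25856539  0.01      ]
side [333.50847458 212.13559322] [328 210  12   6  59] ((333.5, 212.5), (5.0, 11.0), 90.0) [ 0.52232478 -0.11685106  0.10182096] [0.53741959 0.11603992 0.01      ]
side [297.04054054 283.81081081] [290 280  15   9  74] ((296.9230651855469, 283.88458251953125), (6.933752536773682, 12.758106231689453), 56.30992889404297) [ 0.44140631 -0.26075154  0.00981686] [ 0.44141328 -0.26107044  0.01      ]
side [618.82045455 309.61534091] [ 582  289   58   56 1760] ((610.4999389648438, 316.4999694824219), (54.99999237060547, 56.99999237060547), 90.0) [ 0.81559257 -0.63849194  0.17931482] [ 1.0133036  -0.38951812  0.01      ]
side [598.54847645 357.98614958] [561 318  79  70 722] ((597.8256225585938, 355.0005187988281), (100.198486328125, 19.324462890625), 41.00908660888672) [ 0.78799419 -0.66380924  0.13218112] [ 0.90199337 -0.51697783  0.01      ]
```

View pics/tc.png

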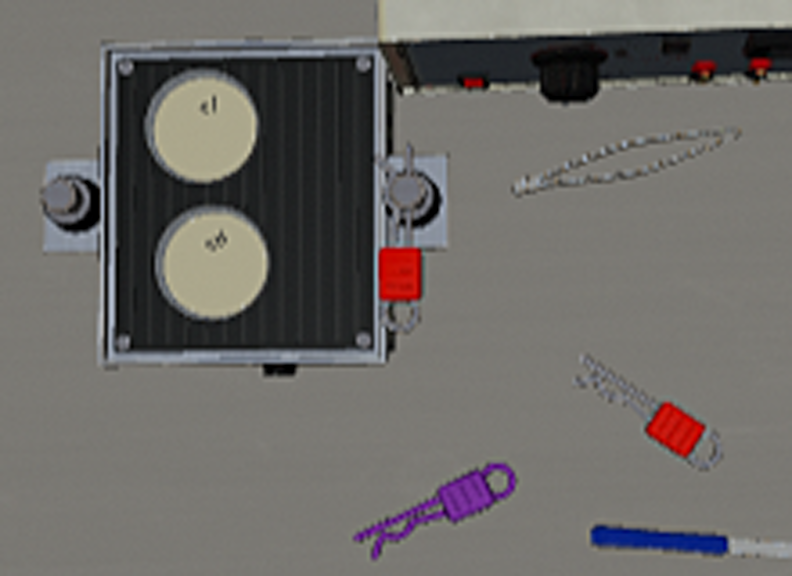

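View pics/sc.png

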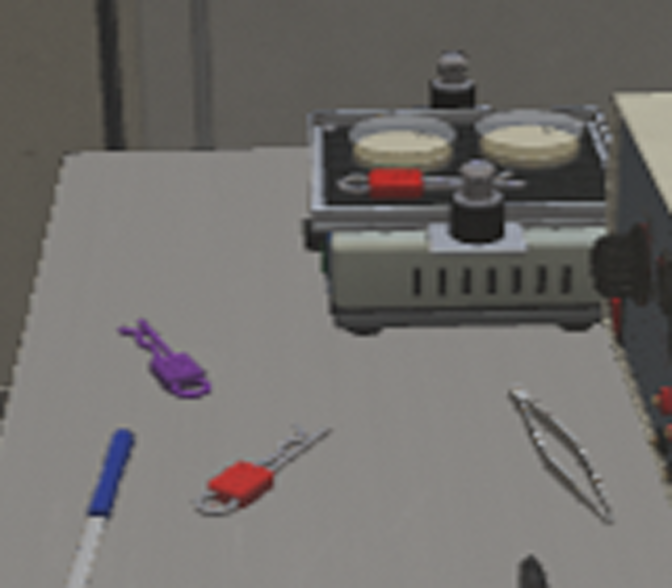

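```bash
python3 - <<'E'
from h import *
t=load("top0"); s=load("side0")
def cc(x,y): return (180+x/3.6-.5+.14,150+y/3.6-.5+.14)
def sc(x,y): return (240+x/4.2-.4,170+y/4.2-.4)
def tri(a,b):
    r1=rays(t,[a])[0];r2=rays(s,[b])[0];o1,o2=t["origin"],s["origin"]
    k=np.linalg.lstsq(np.c_[r1,-r2],o2-o1,rcond=None)[0]
    p,q=o1+k[0]*r1,o2+k[1]*r2; return (p+q)/2*1e3,np.linalg.norm(p-q)*1e3
L=plane(t,[cc(64,195)],.109)[0];Rr=plane(t,[cc(408,188)],.109)[0]
print("L,R stud top",L*1e3,Rr*1e3,np.linalg.norm(L-Rr)*1e3, np.degrees(np.arctan2(*( (L-Rr)[[1,0]] )))-90)
print("tri L",tri(cc(64,195),sc(453,58)),"R",tri(cc(408,188),sc(478,166)))
for n,a in(("tray corners",[(103,44),(383,38),(385,362),(104,365)]),):
    P=plane(t,[cc(*q) for q in a],.08);print(n,P*1e3,np.linalg.norm(np.diff(P,axis=0),axis=1)*1e3)
    for i,j in((0,1),(3,2)): v=P[i]-P[j];print(np.degrees(np.arctan2(v[1],v[0]))-90)
    for i,j in((0,3),(1,2)): v=P[i]-P[j];print(np.degrees(np.arctan2(v[1],v[0])))
print("clip loop,straight tip",plane(t,[cc(712,460),cc(583,355)],.005)*1e3)
print("clip grip corners top",plane(t,[cc(663,403),cc(706,431),cc(690,459),cc(646,430)],.01)*1e3)
print("side straight tip",plane(s,[sc(331,430)],.005)*1e3)
E
```

```text
L,R stud top [567.95668252  55.43634773 109.        ] [ 565.46156205 -121.64553759  109.        ] 177.09946282403376 -0.8072559903745571
tri L (array([568.02226026,  55.30023664, 109.47443504]), np.float64(0.2837756225536498)) R (array([ 565.08695907, -121.68634335,  109.57315722]), np.float64(0.5572032380019172))
tray corners [[ 653.3213298    42.05878944   80.        ]
 [ 650.90819118 -107.76796683   80.        ]
 [ 478.81362332 -104.84411253   80.        ]
 [ 481.81186544   43.24157733   80.        ]] [149.84618825 172.11940393 148.11603896]
-0.922737088115241
-1.1598902767363057
-0.3951250135065223
-0.9733508563919389
clip loop,straight tip [[ 423.12354677 -278.86299819    5.        ]
 [ 484.00051563 -208.92242049    5.        ]]
clip grip corners top [[ 455.52333545 -252.51602883   10.        ]
 [ 439.26696837 -275.76862226   10.        ]
 [ 424.01096836 -266.32711957   10.        ]
 [ 440.78645498 -242.53851686   10.        ]]
side straight tip [[ 485.20152251 -206.2090824     5.        ]]
```

Candidates in the top picture are: the loose red-grip clip (367,269), the fitted red clip on the right stud (291,226), the purple look-alike (305,290), and red knobs and a timer button at (271,122). I choose (367,269). It lies flat on the worktop, has a red grip, and the crop shows both legs and the loop.

```bash
cat >> h.py <<'E'
def move(pos,rpy):
    from rig import get_obs
    o=get_obs(); R0=rot(o["tcp_rot"]); 
    print("cm",np.round(R0.T@(np.array(pos)-o["eef_pos"])*100,2),"twist",np.round(R.from_matrix(R0.T@rot(rpy)).as_rotvec(),4), "now",np.round(o["eef_pos"],4),np.round(o["tcp_rot"],2),"F",np.round(o["force"],1),"t",o["time_s"])
E
python3 -c "
from h import *
move([.440,-.259,.14],[180,0,-35])"
```

```text
cm [-26.51 -36.26   8.24] twist [-4.000e-04  1.100e-03 -7.111e-01] now [ 0.1538 -0.6053  0.2221] [-1.800e+02  7.000e-02 -7.575e+01] F [-1.  -0.2  1. ] t 0.15
```

carry_out --commands '[{"claw": 0, "translation": [-4, -5.5, 0], "twist": [0, 0, -0.1]}, {"claw": 0, "translation": [-8, -11, 0], "twist": [0, 0, -0.22]}, {"claw": 0, "translation": [-12, -16.5, 2], "twist": [0, 0, -0.35]}, {"claw": 0, "translation": [-16, -22, 4], "twist": [0, 0, -0.5]}, {"claw": 0, "translation": [-20, -27.5, 6], "twist": [0, 0, -0.62]}, {"claw": 0, "translation": [-24, -33, 8.2], "twist": [0, 0, -0.711]}, {"claw": 0, "translation": [-26.5, -36.3, 8.2], "twist": [0, 0, -0.711]}, {"claw": 0, "translation": [-26.5, -36.3, 8.2], "twist": [0, 0, -0.711]}, {"claw": 0, "translation": [-26.5, -36.3, 8.2], "twist": [0, 0, -0.711]}, {"claw": 0, "translation": [-26.5, -36.3, 8.2], "twist": [0, 0, -0.711]}]'

```text
time_s: 1.15
eef_pos: [0.442, -0.2553, 0.1393]
tcp_rot: [-179.9, 0.1, -34.8]
force: [-1.2, -0.3, -0.6]
grip_width: 0.0441
```

```bash
python3 - <<'E'
from h import *
from rig import optics,get_obs
c=optics.camera("wrist");np.savez("w1.npz",**c);cv2.imwrite("pics/w1.png",c["frame"][:,:,::-1])
move([.440,-.259,.14],[180,0,-35]);print(get_obs()["grip_width"])
E
```

```text
cm [ 0.02  0.33 -0.05] twist [-0.001   0.0024  0.0041] now [ 0.4417 -0.2561  0.1395] [-1.7994e+02  1.4000e-01 -3.4770e+01] F [0.6 0.4 1.1] t 1.2
0.04365831366829998
```

View pics/w1.png

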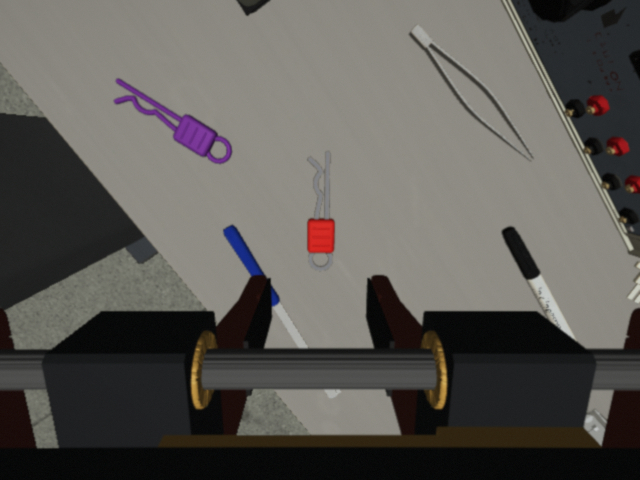

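```bash
python3 - <<'E'
from h import *
c=load("w1"); m=red(c); N,l,st,ce=cv2.connectedComponentsWithStats(m)
i=[k for k in range(1,N) if abs(ce[k][0]-321)<15 and abs(ce[k][1]-236)<15 and st[k,4]>100][0]
cnt=cv2.findContours((l==i).astype(np.uint8),0,1)[0][0]; r=cv2.minAreaRect(cnt); b=cv2.boxPoints(r)
P=plane(c,b,.01)*1e3;print(st[i],r,P.round(1)); print(np.linalg.norm(np.diff(P,axis=0),axis=1),P.mean(0))
e=np.diff(P,axis=0);print(np.degrees(np.arctan2(e[:,1],e[:,0])))
G=plane(c,[(328,153),(328,217),(320,268),(232,230),(270,290),(256,262)],.005)*1e3;print(G.round(1))
a=np.radians(55.);A=np.array([[np.cos(a),np.sin(a)],[-np.sin(a),np.cos(a)]])
print(((G-P.mean(0))[:,:2]@A.T).round(1))
crop(c,270,130,100,150,4,"pics/w1c.png")
E
```

```text
[308 219  26  34 860] ((320.5, 235.5), (33.0, 25.0), 90.0) [[ 441.4 -240.9   10. ]
 [ 457.6 -252.1   10. ]
 [ 442.4 -274.5   10. ]
 [ 425.8 -263.1   10. ]]
[19.72028693 27.08173428 20.17450156] [ 441.76644184 -257.66628742   10.        ]
[ -34.72177746 -124.20767107  145.29804898]
[[ 483.  -208.3    5. ]
 [ 454.8 -249.4    5. ]
 [ 425.  -281.1    5. ]
 [ 384.9 -214.     5. ]
 [ 379.3 -273.2    5. ]
 [ 384.5 -246.7    5. ]]
[[ 64.1  -5.4]
 [ 14.2  -5.9]
 [-28.8   0.3]
 [  3.2  71.6]
 [-48.5  42.3]
 [-23.9  53.2]]
```

View pics/w1c.png

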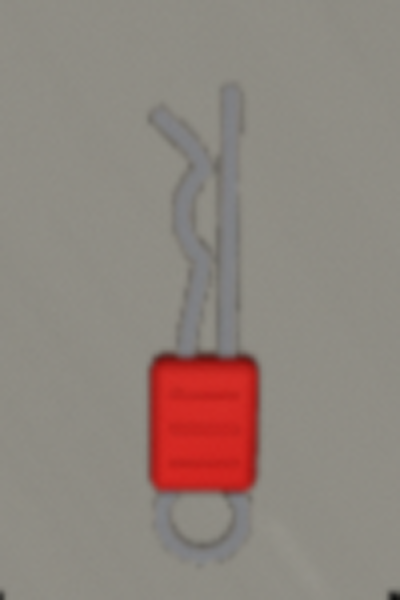

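```bash
python3 -c "
from h import *
move([.4418,-.2577,.0025],[180,0,-34.5])"
```

```text
cm [ 0.13  0.14 13.7 ] twist [-0.0011  0.0024 -0.0047] now [ 0.4417 -0.2561  0.1395] [-1.7994e+02  1.4000e-01 -3.4770e+01] F [0.6 0.4 1.1] t 1.2
```

carry_out --commands '[{"claw": -0.1, "translation": [0.1, 0.1, 4], "twist": [-0.001, 0.002, -0.005]}, {"claw": -0.1, "translation": [0.1, 0.1, 8], "twist": [-0.001, 0.002, -0.005]}, {"claw": -0.1, "translation": [0.1, 0.1, 11], "twist": [-0.001, 0.002, -0.005]}, {"claw": -0.1, "translation": [0.1, 0.1, 12], "twist": [-0.001, 0.002, -0.005]}, {"claw": -0.1, "translation": [0.1, 0.1, 12.5], "twist": [-0.001, 0.002, -0.005]}, {"claw": -0.1, "translation": [0.1, 0.1, 12.5], "twist": [-0.001, 0.002, -0.005]}]'

```text
time_s: 1.8
eef_pos: [0.4419, -0.258, 0.0149]
tcp_rot: [-180.0, -0.0, -34.5]
force: [0.3, 0.3, 0.8]
grip_width: 0.0392
```

```bash
python3 - <<'E'
from h import *
from rig import optics,get_obs
c=optics.camera("wrist");np.savez("w2.npz",**c);cv2.imwrite("pics/w2.png",c["frame"][:,:,::-1])
move([.4418,-.2577,.0025],[180,0,-34.5])
E
```

```text
cm [-0.06 -0.01  1.29] twist [-0.0001 -0.0011 -0.0003] now [ 0.4423 -0.2581  0.0154] [-1.7999e+02 -6.0000e-02 -3.4520e+01] F [-0.1  0.3 -0.2] t 1.85
```

View pics/w2.png

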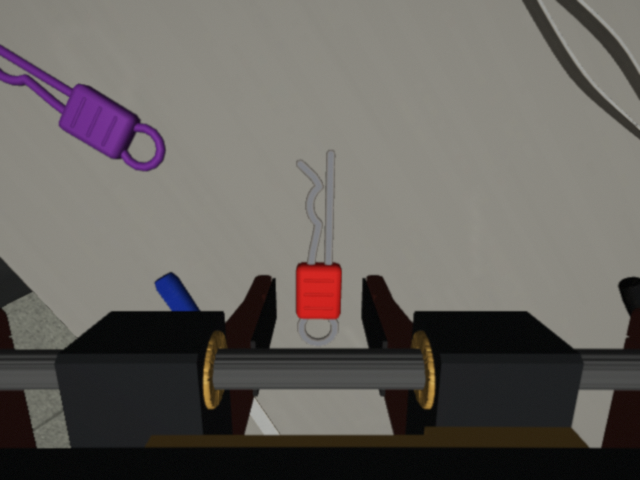

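Grip sits between the fingers, spanning about (297..341, 263..320). I check its centre before descending.

```bash
python3 - <<'E'
from h import *
c=load("w2")
P=plane(c,[(297,264),(341,264),(341,319),(297,319)],.01)*1e3;print(P.round(1),P.mean(0))
print(proj(c,[[.4423,-.2581,.0154]]))
G=plane(c,[(331,152),(329,262)],.005)*1e3;print(G, np.degrees(np.arctan2(*(G[0]-G[1])[[1,0]])))
E
```

```text
[[ 441.8 -240.4   10. ]
 [ 458.7 -252.1   10. ]
 [ 443.2 -275.4   10. ]
 [ 425.5 -263.3   10. ]] [ 442.29687681 -257.79344075   10.        ]
[[319.38048788 296.99698026]]
[[ 483.39180926 -207.44625541    5.        ]
 [ 453.84790956 -249.4689395     5.        ]] 54.890999825846045
```

Consistent with the earlier measurement. Descend 1.25 cm and close.

carry_out --commands '[{"claw": -0.1, "translation": [0, 0, 0.7], "twist": [0, 0, 0]}, {"claw": -0.1, "translation": [0, 0, 1.25], "twist": [0, 0, 0]}, {"claw": -0.1, "translation": [0, 0, 1.25], "twist": [0, 0, 0]}, {"claw": -0.6, "translation": [0, 0, 1.25], "twist": [0, 0, 0]}, {"claw": -1, "translation": [0, 0, 1.25], "twist": [0, 0, 0]}, {"claw": -1, "translation": [0, 0, 1.25], "twist": [0, 0, 0]}, {"claw": -1, "translation": [0, 0, 1.25], "twist": [0, 0, 0]}, {"claw": -1, "translation": [0, 0, 1.25], "twist": [0, 0, 0]}]' --newtons 45

```text
time_s: 2.65
eef_pos: [0.4424, -0.2581, 0.0031]
tcp_rot: [-180.0, -0.1, -34.5]
force: [-0.4, 0.4, 1.7]
grip_width: 0.0211
```

```bash
python3 -c "
from h import *
move([.4418,-.2577,.2],[180,0,-34.5])"
```

```text
cm [ -0.05  -0.   -19.69] twist [-0.0002 -0.0014 -0.0003] now [ 0.4424 -0.2581  0.0031] [-1.7999e+02 -8.0000e-02 -3.4520e+01] F [-0.4  0.4  1.7] t 2.65
```

carry_out --commands '[{"claw": -1, "translation": [0, 0, -1], "twist": [0, 0, 0]}, {"claw": -1, "translation": [0, 0, -5], "twist": [0, 0, 0]}, {"claw": -1, "translation": [0, 0, -10], "twist": [0, 0, 0]}, {"claw": -1, "translation": [0, 0, -15], "twist": [0, 0, 0]}, {"claw": -1, "translation": [0, 0, -17.7], "twist": [0, 0, 0]}, {"claw": -1, "translation": [0, 0, -17.7], "twist": [0, 0, 0]}]'

```text
time_s: 3.25
eef_pos: [0.4445, -0.2594, 0.185]
tcp_rot: [-180.0, -0.6, -34.5]
force: [0.4, 1.0, -0.3]
grip_width: 0.0215
```

```bash
python3 - <<'E'
from h import *
from rig import optics,get_obs
c=optics.camera("wrist");np.savez("w3.npz",**c);cv2.imwrite("pics/w3.png",c["frame"][:,:,::-1])
move([.460,.0605,.15],[180,0,-90.9])
E
```

```text
cm [-16.72 -27.25   3.16] twist [-0.0034 -0.0055  0.984 ] now [ 0.4432 -0.2586  0.1825] [-179.98   -0.36  -34.52] F [ 0.   0.9 -0.9] t 3.3
```

View pics/w3.png

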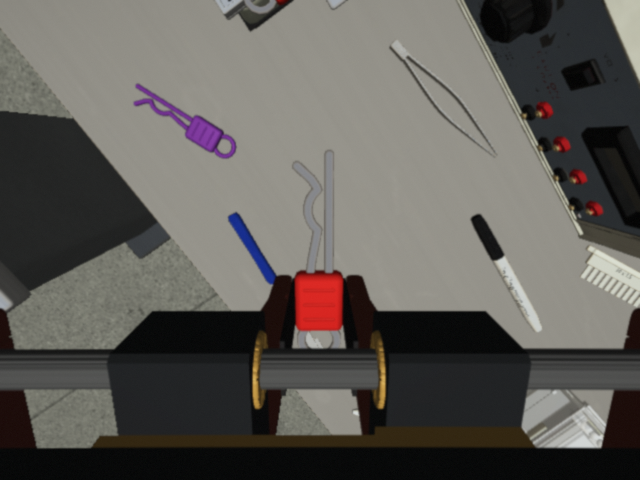

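The clip is held between the fingers, with its tip at (330,152) and the leg root at (330,270). The legs point straight ahead. Transit to the stud next.

carry_out --commands '[{"claw": -1, "translation": [-2, -3.3, 0], "twist": [0, 0, 0.1]}, {"claw": -1, "translation": [-4.5, -7.3, 0], "twist": [0, 0, 0.24]}, {"claw": -1, "translation": [-7, -11.4, 0], "twist": [0, 0, 0.38]}, {"claw": -1, "translation": [-9.5, -15.5, 0], "twist": [0, 0, 0.52]}, {"claw": -1, "translation": [-12, -19.5, 0], "twist": [0, 0, 0.66]}, {"claw": -1, "translation": [-14.5, -23.6, 1.5], "twist": [-0.002, -0.004, 0.8]}, {"claw": -1, "translation": [-16, -26, 3], "twist": [-0.003, -0.005, 0.92]}, {"claw": -1, "translation": [-16.7, -27.2, 3.2], "twist": [-0.003, -0.005, 0.984]}, {"claw": -1, "translation": [-16.7, -27.2, 3.2], "twist": [-0.003, -0.005, 0.984]}, {"claw": -1, "translation": [-16.7, -27.2, 3.2], "twist": [-0.003, -0.005, 0.984]}]'

```text
time_s: 4.3
eef_pos: [0.4588, 0.06, 0.1485]
tcp_rot: [179.9, -0.0, -90.7]
force: [0.1, 0.4, 0.1]
grip_width: 0.0216
```

```bash
python3 - <<'E'
from h import *
from rig import optics,get_obs
for n in("wrist","top","side"):
    c=optics.camera(n);np.savez(n+"4.npz",**c);cv2.imwrite(f"pics/{n}4.png",c["frame"][:,:,::-1])
    if n=="top": crop(c,150,150,180,140,4.4,"pics/top4c.png")
    if n=="side": crop(c,290,160,120,100,6,"pics/side4c.png")
    move([.460,.0605,.15],[180,0,-90.9])
E
```

```text
cm [-0.11 -0.08 -0.11] twist [ 0.0011 -0.0007  0.0024] now [0.4592 0.0594 0.1489] [ 1.7994e+02 -4.0000e-02 -9.0760e+01] F [ 0.4 -0.4  0.1] t 4.35
cm [-0.14 -0.05 -0.07] twist [ 0.0003 -0.0006  0.0011] now [0.4595 0.0591 0.1493] [ 1.7998e+02 -3.0000e-02 -9.0840e+01] F [ 0.2 -0.5  0.8] t 4.4
cm [-0.16 -0.02 -0.05] twist [-0.0003 -0.0005  0.0001] now [0.4597 0.0589 0.1495] [-1.7999e+02 -3.0000e-02 -9.0890e+01] F [ 0.3  0.2 -1. ] t 4.45
```

View pics/wrist4.png

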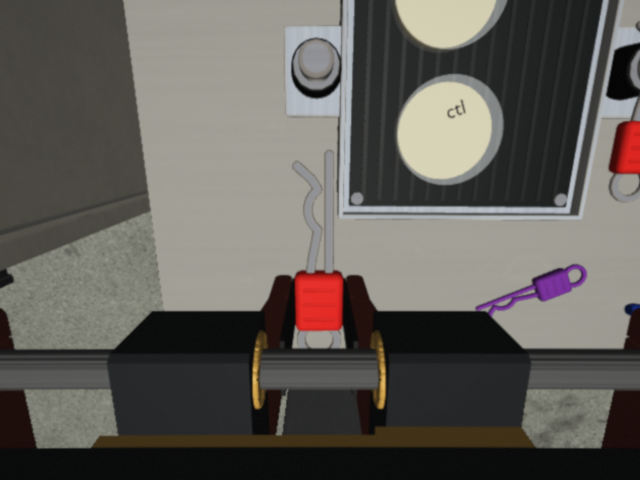

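View pics/top4c.png

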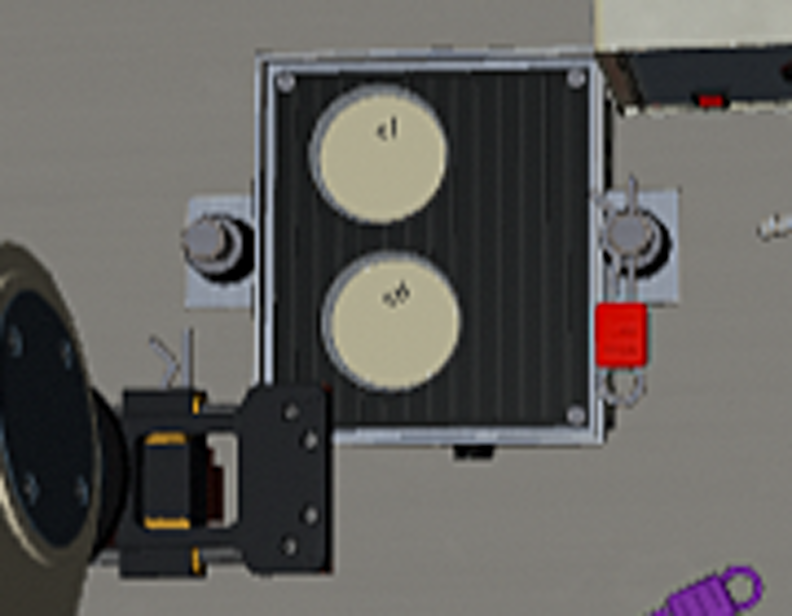

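View pics/side4c.png

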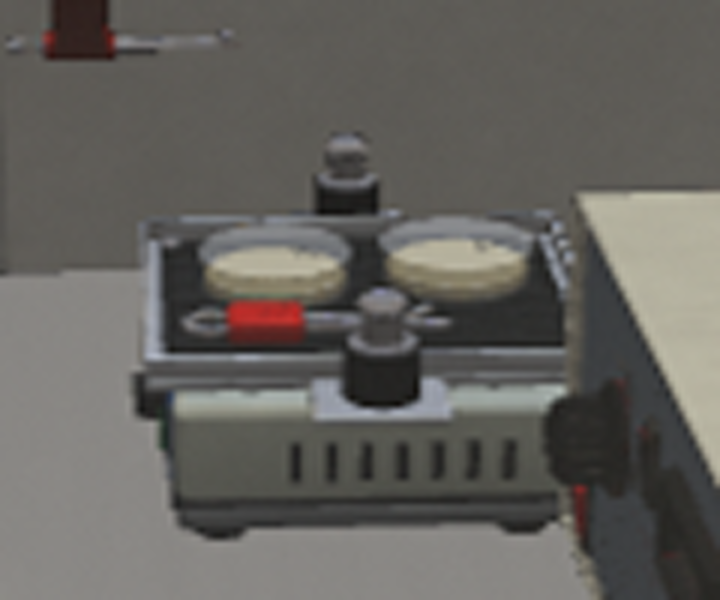

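```bash
python3 - <<'E'
from h import *
c=load("wrist4")
crop(c,270,10,100,130,4.6,"pics/w4stud.png")
leg=plane(c,[(329.5,152),(330,268)],.1508)*1e3;print("leg",leg,np.degrees(np.arctan2(*(leg[0]-leg[1])[[1,0]])),np.linalg.norm(leg[0]-leg[1]))
e=plane(c,[(341,20),(341,214),(582,214)],.08)*1e3; print(e)
print(np.degrees(np.arctan2(*(e[0]-e[1])[[1,0]])),np.degrees(np.arctan2(*(e[1]-e[2])[[1,0]]))-90)
for n in("wrist4","top0"):
  cc=load(n);g=cv2.cvtColor(cc["frame"],cv2.COLOR_RGB2GRAY)
  print(n,proj(cc,[[.568,.056,.109],[.568,.056,.092]]))
E
```

```text
leg [[524.33610104  54.55069186 150.8       ]
 [473.76754559  54.53573025 150.8       ]] 0.016951982963614047 50.56855765892534
[[ 592.75399799   45.94803146   80.        ]
 [ 485.02963848   45.52175133   80.        ]
 [ 483.20827665 -103.91220285   80.        ]]
0.2267261082500065 -0.6983096898773198
wrist4 [[323.74243026  58.33258758]
 [323.29866057  65.20831004]]
top0 [[197.1153701  203.79379835]
 [199.69454739 205.17746927]]
```

View pics/w4stud.png

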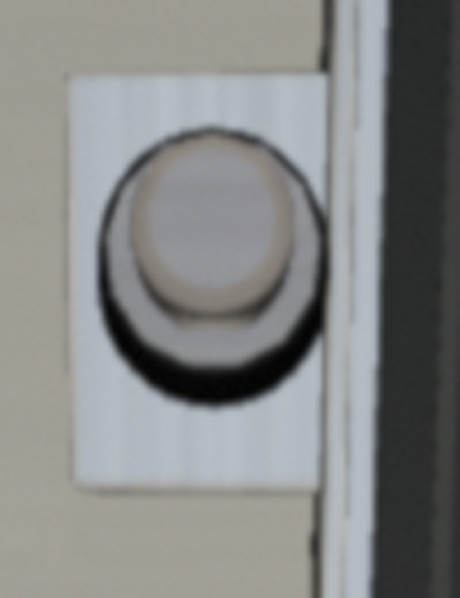

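```bash
python3 - <<'E'
from h import *
c=load("wrist4")
print(plane(c,[(316.2,56.6)],.109)*1e3, plane(c,[(316.2,64)],.092)*1e3)
move([.478,.0622,.095],[180,0,-90.8])
E
```

```text
[[568.81746169  59.68977447 109.        ]] [[568.6350308   59.78434726  92.        ]]
cm [-0.36 -1.82  5.45] twist [-0.0003 -0.0005 -0.0016] now [0.4597 0.0589 0.1495] [-1.7999e+02 -3.0000e-02 -9.0890e+01] F [ 0.3  0.2 -1. ] t 4.45
```

carry_out --commands '[{"claw": -1, "translation": [-0.2, -0.9, 2], "twist": [0, 0, -0.001]}, {"claw": -1, "translation": [-0.35, -1.6, 4.5], "twist": [0, 0, -0.001]}, {"claw": -1, "translation": [-0.35, -1.8, 5.45], "twist": [0, 0, -0.001]}, {"claw": -1, "translation": [-0.35, -1.8, 5.45], "twist": [0, 0, -0.001]}, {"claw": -1, "translation": [-0.35, -1.8, 5.45], "twist": [0, 0, -0.001]}, {"claw": -1, "translation": [-0.35, -1.8, 5.45], "twist": [0, 0, -0.001]}]'

```text
time_s: 5.05
eef_pos: [0.4781, 0.0619, 0.0959]
tcp_rot: [-179.9, -0.0, -90.8]
force: [0.0, -0.4, 0.3]
grip_width: 0.0215
```

```bash
python3 - <<'E'
from h import *
from rig import optics,get_obs
for n in("wrist","side"):
    c=optics.camera(n);np.savez(n+"5.npz",**c)
    if n=="wrist": crop(c,260,20,120,130,4.6,"pics/w5c.png");cv2.imwrite("pics/w5.png",c["frame"][:,:,::-1])
    if n=="side": crop(c,290,160,120,100,6,"pics/side5c.png")
    move([.478,.0622,.095],[180,0,-90.8])
E
```

```text
cm [-0.01  0.02  0.09] twist [-0.0017 -0.0003 -0.0007] now [0.4782 0.0621 0.0959] [-1.799e+02 -2.000e-02 -9.084e+01] F [ 0.7  0.4 -0.1] t 5.1
cm [-0.01  0.02  0.09] twist [-0.0017 -0.0003 -0.0006] now [0.4782 0.0621 0.0959] [-1.799e+02 -2.000e-02 -9.084e+01] F [-0.3 -0.8 -1. ] t 5.15
```

View pics/w5.png

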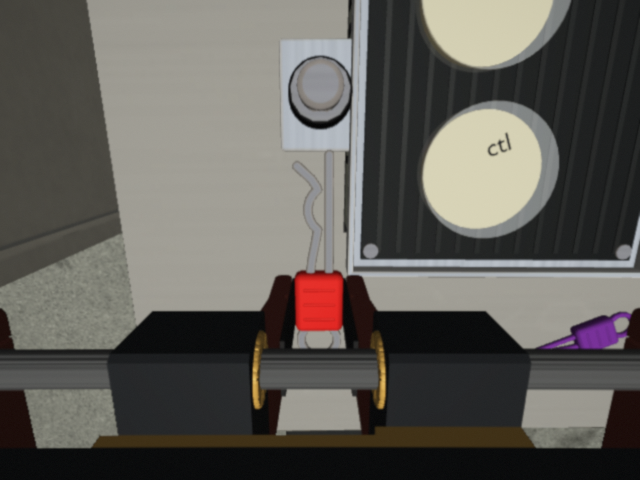

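View pics/side5c.png

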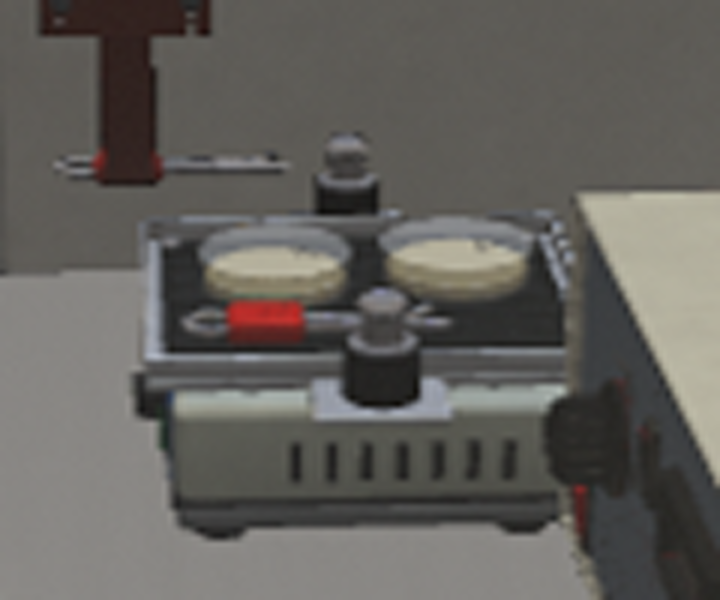

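```bash
python3 - <<'E'
from h import *
c=load("wrist5")
g=cv2.cvtColor(c["frame"],cv2.COLOR_RGB2GRAY)
for r in (78,83,88): print(r,g[r,282:352].tolist())
for r in (158,170,200,240): print(r,g[r,318:342].tolist())
E
```

```text
78 [177, 178, 179, 180, 180, 180, 175, 145, 74, 35, 72, 122, 143, 147, 142, 123, 121, 126, 128, 131, 135, 140, 142, 143, 142, 144, 143, 143, 144, 143, 143, 143, 144, 143, 144, 143, 144, 144, 144, 145, 143, 144, 144, 144, 144, 145, 143, 145, 145, 144, 144, 145, 145, 144, 143, 142, 139, 134, 132, 127, 121, 124, 140, 146, 142, 118, 66, 33, 40, 67]
83 [176, 180, 181, 180, 179, 170, 124, 58, 55, 106, 137, 144, 145, 140, 129, 117, 122, 127, 128, 133, 140, 143, 145, 144, 145, 145, 145, 145, 144, 145, 146, 145, 144, 145, 144, 144, 143, 146, 145, 144, 145, 145, 145, 144, 145, 144, 145, 145, 145, 146, 146, 145, 146, 145, 145, 144, 140, 136, 131, 128, 123, 120, 134, 142, 144, 143, 133, 94, 47, 54]
88 [176, 179, 179, 180, 179, 161, 88, 42, 82, 130, 144, 142, 143, 142, 136, 119, 123, 126, 128, 133, 136, 141, 144, 146, 145, 145, 145, 144, 145, 146, 146, 145, 145, 144, 145, 146, 145, 146, 146, 144, 146, 145, 147, 145, 145, 146, 146, 147, 145, 145, 146, 146, 146, 146, 145, 143, 138, 134, 132, 131, 126, 119, 133, 141, 141, 141, 142, 127, 78, 45]
158 [158, 157, 158, 158, 158, 151, 128, 125, 139, 145, 146, 144, 144, 146, 144, 135, 148, 157, 158, 158, 158, 157, 158, 158]
170 [158, 158, 157, 158, 158, 150, 128, 125, 138, 145, 146, 145, 145, 147, 143, 133, 149, 156, 159, 158, 158, 158, 158, 158]
200 [159, 158, 159, 158, 158, 150, 129, 128, 141, 146, 146, 145, 147, 147, 141, 132, 149, 156, 158, 158, 159, 158, 157, 158]
240 [146, 136, 132, 150, 158, 151, 130, 129, 141, 146, 146, 145, 145, 146, 139, 133, 150, 159, 158, 159, 159, 159, 159, 159]
```

View pics/w5c.png

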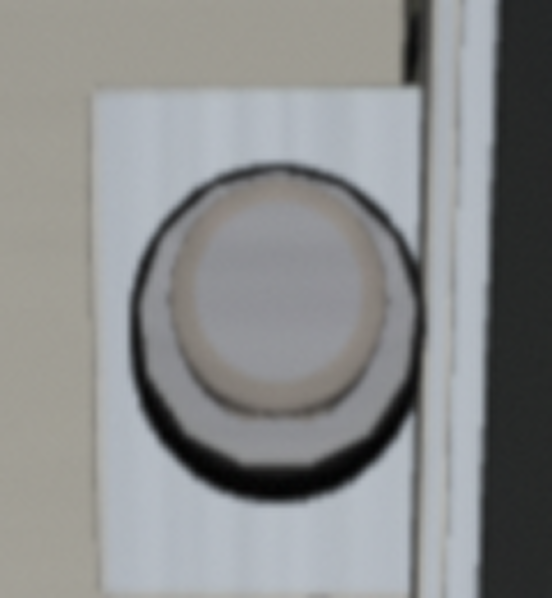

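```bash
python3 - <<'E'
from h import *
c=load("wrist5")
S=plane(c,[(320,83.5)],.109)*1e3;W=plane(c,[(319.8,88)],.093)*1e3
l=plane(c,[(328.8,151),(328.8,268)],.0978)*1e3
print(S,W,l, c["origin"],c["attitude"])
print("y diff",S[0,1]-l[:,1], "x gap tip-face",S[0,0]-9-l[0,0])
E
```

```text
[[568.45972737  59.98475266 109.        ]] [[569.05145222  59.99728973  93.        ]] [[543.99667567  56.62415527  97.8       ]
 [492.89675965  57.02030452  97.8       ]] [0.54691886 0.06085338 0.25856713] [ 1.65360860e+02 -8.52326574e-03 -9.08399613e+01]
y diff [3.3605974  2.96444814] x gap tip-face 15.463051695420972
```

```bash
python3 - <<'E'
from h import *
c=load("top4")
q=lambda x,y:(150+x/4.4-.4,150+y/4.4-.4)
print(plane(c,[q(189,332)],.151)*1e3,plane(c,[q(203,238)],.109)*1e3)
move([.487,.0655,.0951],[180,0,-90.8])
E
```

```text
[[523.68224901  52.32669125 151.        ]] [[568.2800537   58.56995637 109.        ]]
cm [-0.35 -0.88  0.08] twist [-0.0017 -0.0003 -0.0006] now [0.4782 0.0621 0.0959] [-1.799e+02 -2.000e-02 -9.084e+01] F [-0.3 -0.8 -1. ] t 5.15
```

carry_out --commands '[{"claw": -1, "translation": [-0.33, -0.3, 0.08], "twist": [-0.001, 0, 0]}, {"claw": -1, "translation": [-0.33, -0.9, 0.08], "twist": [-0.001, 0, 0]}, {"claw": -1, "translation": [-0.33, -0.9, 0.08], "twist": [-0.001, 0, 0]}, {"claw": -1, "translation": [-0.33, -0.9, 0.08], "twist": [-0.001, 0, 0]}]' --newtons 55

```text
time_s: 5.55
eef_pos: [0.4875, 0.0654, 0.0951]
tcp_rot: [-180.0, -0.0, -90.8]
force: [-0.1, -0.7, -0.6]
grip_width: 0.0216
```

```bash
python3 - <<'E'
from h import *
from rig import optics,get_obs
for n in("wrist","side"):
    c=optics.camera(n);np.savez(n+"6.npz",**c)
    if n=="wrist": crop(c,260,60,120,130,4.6,"pics/w6c.png")
    if n=="side": crop(c,290,160,100,60,7.5,"pics/side6c.png")
    move([.527,.0650,.0951],[180,0,-90.8])
E
```

```text
cm [-0.03 -3.98 -0.  ] twist [-0.0005 -0.0004 -0.0005] now [0.4872 0.0653 0.095 ] [-1.7997e+02 -2.0000e-02 -9.0830e+01] F [ 0.4  0.3 -0.4] t 5.6
cm [-0.03 -3.99 -0.01] twist [-0.0004 -0.0004 -0.0005] now [0.4871 0.0653 0.095 ] [-1.7998e+02 -2.0000e-02 -9.0830e+01] F [ 0.7 -0.9  0.2] t 5.65
```

View pics/w6c.png

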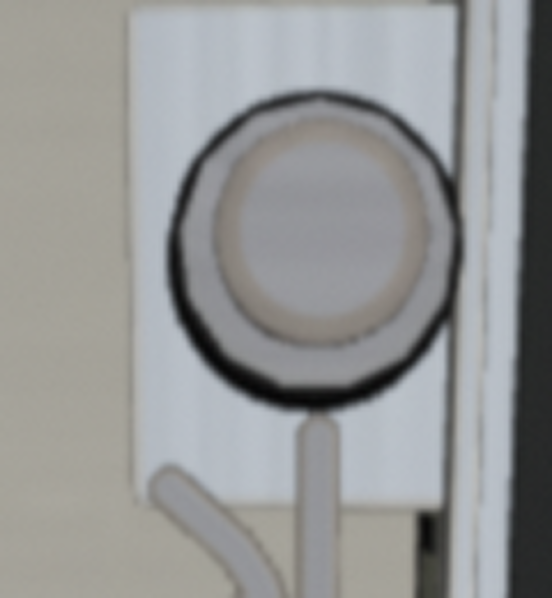

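View pics/side6c.png

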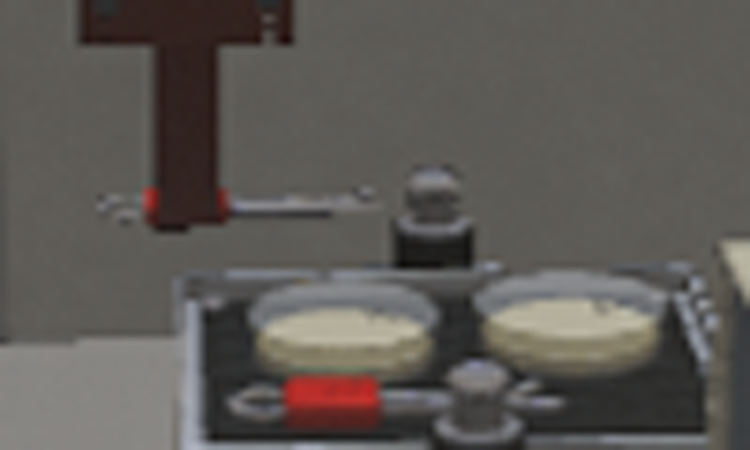

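carry_out --commands '[{"claw": -1, "translation": [0, -0.3, 0], "twist": [0, 0, 0]}, {"claw": -1, "translation": [0, -0.6, 0], "twist": [0, 0, 0]}, {"claw": -1, "translation": [0, -0.8, 0], "twist": [0, 0, 0]}, {"claw": -1, "translation": [0, -1.0, 0], "twist": [0, 0, 0]}, {"claw": -1, "translation": [0, -1.2, 0], "twist": [0, 0, 0]}, {"claw": -1, "translation": [0, -1.2, 0], "twist": [0, 0, 0]}]'

```text
time_s: 6.25
eef_pos: [0.4994, 0.0651, 0.095]
tcp_rot: [-180.0, -0.0, -90.8]
force: [0.2, 0.2, 0.0]
grip_width: 0.0211
```

```bash
python3 - <<'E'
from h import *
from rig import optics,get_obs
for n in("wrist","side"):
    c=optics.camera(n);np.savez(n+"7.npz",**c)
    if n=="wrist": crop(c,250,90,140,150,4,"pics/w7c.png")
    if n=="side": crop(c,290,160,100,60,7.5,"pics/side7c.png")
    move([.527,.0650,.0951],[180,0,-90.8])
E
```

```text
cm [-0.03 -2.78 -0.01] twist [-0.0004 -0.0004 -0.0006] now [0.4992 0.0651 0.095 ] [-1.7998e+02 -2.0000e-02 -9.0830e+01] F [ 0.3  0.  -0.9] t 6.3
cm [-0.03 -2.8  -0.01] twist [-0.0002 -0.0003 -0.0006] now [0.499  0.0651 0.095 ] [-1.7999e+02 -2.0000e-02 -9.0830e+01] F [-0.4 -0.2 -0.2] t 6.35
```

View pics/w7c.png

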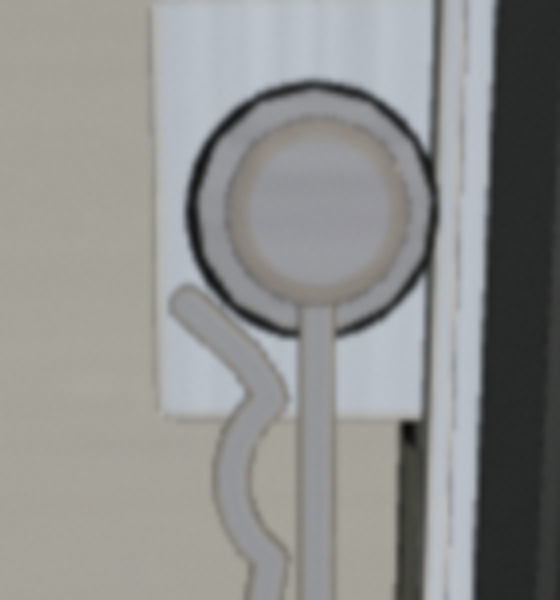

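View pics/side7c.png

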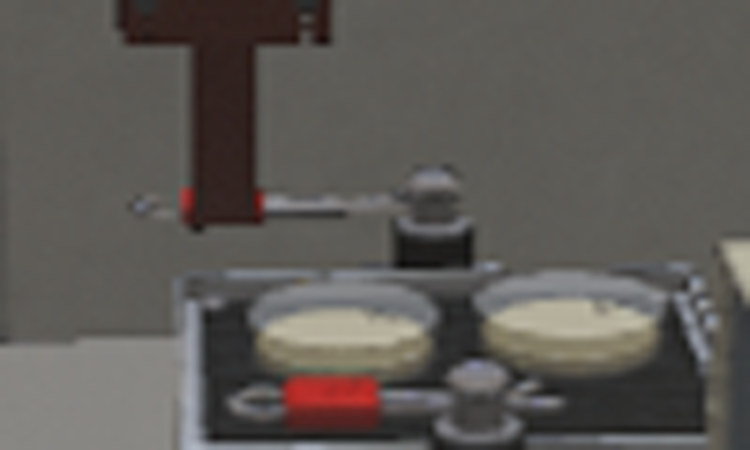

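The leg has gone under the stud's rim at crop (317,305) with no force, so it is in the hole. Carry on.

carry_out --commands '[{"claw": -1, "translation": [0, -0.3, 0], "twist": [0, 0, 0]}, {"claw": -1, "translation": [0, -0.6, 0], "twist": [0, 0, 0]}, {"claw": -1, "translation": [0, -0.9, 0], "twist": [0, 0, 0]}, {"claw": -1, "translation": [0, -1.1, 0], "twist": [0, 0, 0]}, {"claw": -1, "translation": [0, -1.1, 0], "twist": [0, 0, 0]}]'

```text
time_s: 6.85
eef_pos: [0.5096, 0.0652, 0.0947]
tcp_rot: [179.9, -0.0, -90.8]
force: [-2.7, 2.9, -0.9]
grip_width: 0.0212
```

```bash
python3 - <<'E'
from h import *
from rig import optics,get_obs
for n in("wrist",):
    c=optics.camera(n);np.savez(n+"8.npz",**c)
    crop(c,250,100,140,150,4,"pics/w8c.png")
    move([.527,.0650,.0951],[180,0,-90.8])
E
```

```text
cm [-0.01 -1.73 -0.04] twist [ 0.0006 -0.0001 -0.0004] now [0.5097 0.0652 0.0947] [ 1.7997e+02 -1.0000e-02 -9.0820e+01] F [-2.1  3.8 -1.2] t 6.9
```

View pics/w8c.png

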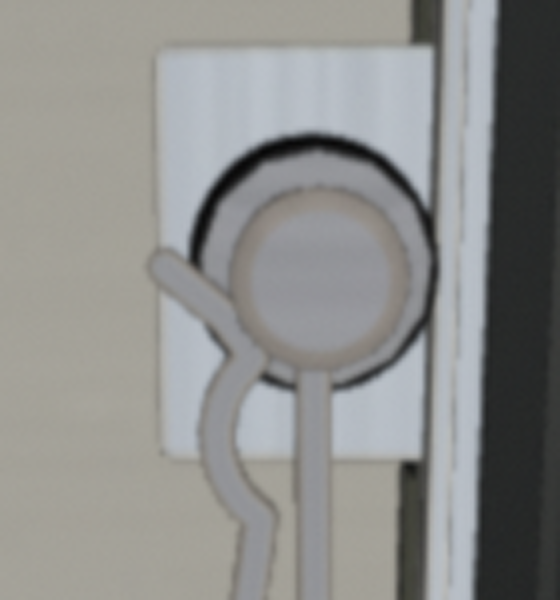

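carry_out --commands '[{"claw": -1, "translation": [0, -0.3, 0], "twist": [0, 0, 0]}, {"claw": -1, "translation": [0, -0.6, 0], "twist": [0, 0, 0]}, {"claw": -1, "translation": [0, -0.9, 0], "twist": [0, 0, 0]}, {"claw": -1, "translation": [0, -1.2, 0], "twist": [0, 0, 0]}, {"claw": -1, "translation": [0, -1.2, 0], "twist": [0, 0, 0]}]'

```text
time_s: 7.4
eef_pos: [0.5244, 0.0656, 0.0954]
tcp_rot: [-179.7, 0.0, -90.8]
force: [3.3, 3.4, -1.1]
grip_width: 0.0212
```

```bash
python3 - <<'E'
from h import *
from rig import optics,get_obs
for n in("wrist",):
    c=optics.camera(n);np.savez(n+"9.npz",**c)
    crop(c,250,120,140,150,4,"pics/w9c.png")
    move([.527,.0650,.0951],[180,0,-90.8])
E
```

```text
cm [ 0.05 -0.27  0.03] twist [-0.0046  0.0007 -0.0002] now [0.5243 0.0656 0.0954] [-1.7973e+02  4.0000e-02 -9.0810e+01] F [ 4.2  4.7 -1. ] t 7.45
```

View pics/w9c.png

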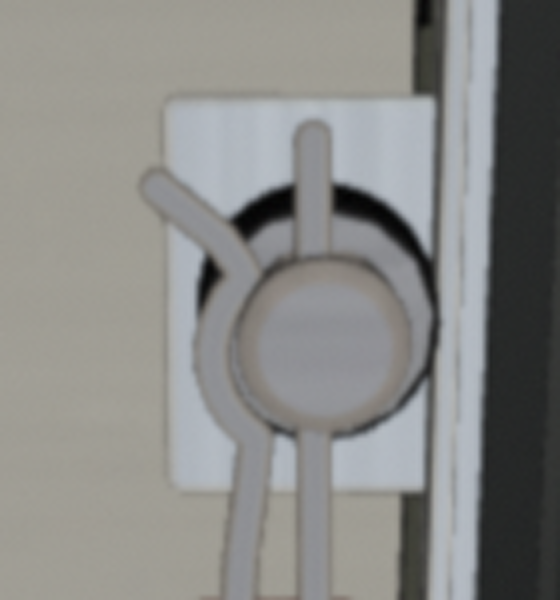

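The leg is through, with its tip at crop (312,130). The bow is past the widest point and the clip now pulls forward at +4 N. I follow it home about 2 mm, then check before letting go.

carry_out --commands '[{"claw": -1, "translation": [0, -0.1, 0], "twist": [0, 0, 0]}, {"claw": -1, "translation": [0, -0.22, 0], "twist": [0, 0, 0]}, {"claw": -1, "translation": [0, -0.22, 0], "twist": [0, 0, 0]}, {"claw": -1, "translation": [0, -0.22, 0], "twist": [0, 0, 0]}]'

```text
time_s: 7.85
eef_pos: [0.5268, 0.0656, 0.0956]
tcp_rot: [-179.7, 0.1, -90.8]
force: [0.3, 3.1, 1.1]
grip_width: 0.021
```

```bash
python3 - <<'E'
from h import *
from rig import optics,get_obs
for n in("wrist",):
    c=optics.camera(n);np.savez(n+"10.npz",**c)
    crop(c,250,120,140,150,4,"pics/w10c.png")
    move([.527,.0650,.0951],[180,0,-90.8])
E
```

```text
cm [ 0.06 -0.02  0.05] twist [-0.0054  0.0009 -0.0003] now [0.5268 0.0656 0.0956] [-1.7969e+02  5.0000e-02 -9.0810e+01] F [0.5 4.  1. ] t 7.9
```

View pics/w10c.png

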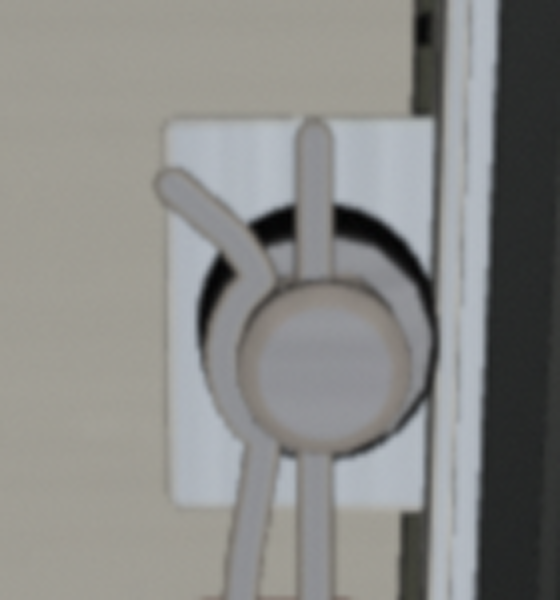

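carry_out --commands '[{"claw": -0.5, "translation": [0, 0, 0], "twist": [0, 0, 0]}, {"claw": -0.2, "translation": [0, 0, 0], "twist": [0, 0, 0]}, {"claw": -0.2, "translation": [0, 0, 0], "twist": [0, 0, 0]}, {"claw": -0.2, "translation": [0, 0, 0], "twist": [0, 0, 0]}, {"claw": -0.2, "translation": [0, 0, -1], "twist": [0, 0, 0]}, {"claw": -0.2, "translation": [0, 0, -3], "twist": [0, 0, 0]}, {"claw": -0.2, "translation": [0, 0, -6], "twist": [0, 0, 0]}, {"claw": -0.2, "translation": [0, 1, -10], "twist": [0, 0, 0]}, {"claw": -0.2, "translation": [0, 2, -12], "twist": [0, 0, 0]}, {"claw": -0.2, "translation": [0, 2, -12], "twist": [0, 0, 0]}]'

```text
time_s: 8.9
eef_pos: [0.5071, 0.0659, 0.219]
tcp_rot: [-179.4, 0.1, -90.8]
force: [0.2, 0.8, 0.3]
grip_width: 0.035
```

```bash
python3 - <<'E'
from h import *
from rig import optics,get_obs
for n in("wrist","side"):
    c=optics.camera(n);np.savez(n+"11.npz",**c)
    if n=="wrist":crop(c,200,0,200,260,2.3,"pics/w11c.png"); cv2.imwrite("pics/w11.png",c["frame"][:,:,::-1])
    else: crop(c,290,160,110,80,6.5,"pics/side11c.png")
    move([.527,.0650,.0951],[180,0,-90.8])
print(get_obs()["grip_width"])
E
```

```text
cm [ 0.07 -1.91 12.24] twist [-0.009   0.0012 -0.0002] now [0.5068 0.0658 0.2173] [-1.7949e+02  7.0000e-02 -9.0810e+01] F [0.4 0.6 0. ] t 8.95
cm [ 0.06 -1.98 12.1 ] twist [-0.0068  0.001  -0.0002] now [0.5064 0.0657 0.216 ] [-1.7961e+02  6.0000e-02 -9.0810e+01] F [ 0.  -0.1 -0.9] t 9.0
0.035215925220720486
```

View pics/w11.png

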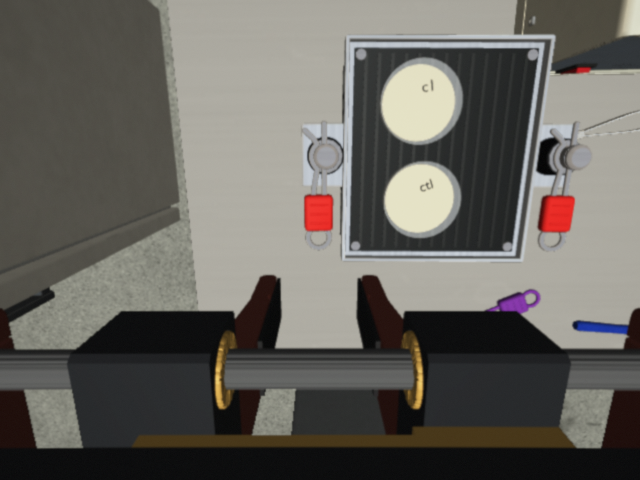

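View pics/side11c.png

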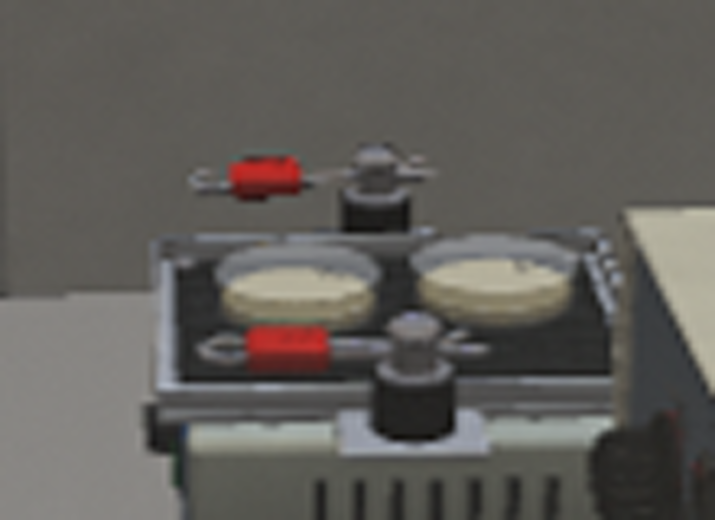

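carry_out --commands '[{"claw": -0.2, "translation": [0, 2, -3], "twist": [0, 0, 0]}, {"claw": -0.2, "translation": [0, 6, -4], "twist": [0, 0, 0]}, {"claw": -0.2, "translation": [0, 8, -4], "twist": [0, 0, 0]}, {"claw": -0.2, "translation": [0, 8, -4], "twist": [0, 0, 0]}, {"claw": -0.2, "translation": [0, 8, -4], "twist": [0, 0, 0]}, {"claw": -0.2, "translation": [0, 8, -4], "twist": [0, 0, 0]}, {"claw": -0.2, "translation": [0, 8, -4], "twist": [0, 0, 0]}, {"claw": -0.2, "translation": [0, 8, -4], "twist": [0, 0, 0]}]'

```text
time_s: 9.8
eef_pos: [0.4266, 0.0668, 0.2551]
tcp_rot: [-179.7, 0.1, -90.8]
force: [0.2, 0.2, -0.2]
grip_width: 0.0353
```

```bash
python3 - <<'E'
from h import *
from rig import optics,get_obs
for n in("wrist","side","top"):
    c=optics.camera(n);np.savez(n+"12.npz",**c)
    if n=="wrist":crop(c,200,0,320,240,2.5,"pics/w12c.png")
    elif n=="side": crop(c,290,160,110,80,6.5,"pics/side12c.png")
    else: crop(c,150,150,180,140,4.4,"pics/top12c.png")
print(get_obs()["time_s"])
s=load("side12"); d=load("side11")
P=proj(s,[[.526,.0645,.097]]);print(P)
for c in(d,s):
    m=red(c);N,l,st,ce=cv2.connectedComponentsWithStats(m)
    print([(ce[i].round(1),st[i,4]) for i in range(1,N) if st[i,4]>30 and ce[i][1]<300])
    for i in range(1,N):
        if st[i,4]>30 and ce[i][1]<230: print(depth(c,[ce[i]])*1e3)
E
```

```text
9.95
[[330.28125329 187.40328472]]
[(array([330.6, 186.3]), np.int32(43)), (array([333.4, 212.2]), np.int32(60))]
[[526.47712881  57.67025302 102.09002342]]
[[ 522.00358428 -118.74949977  102.46433628]]
[(array([330.5, 186.3]), np.int32(44)), (array([333.5, 212.1]), np.int32(58))]
[[526.26914516  59.56699684 101.48342666]]
[[ 522.22349312 -119.27955067  102.89103418]]
```

View pics/w12c.png

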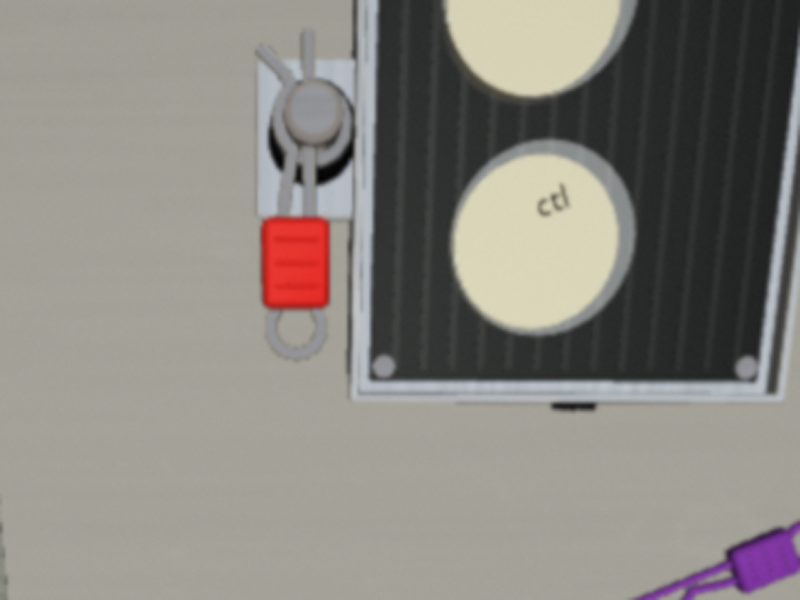

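View pics/side12c.png

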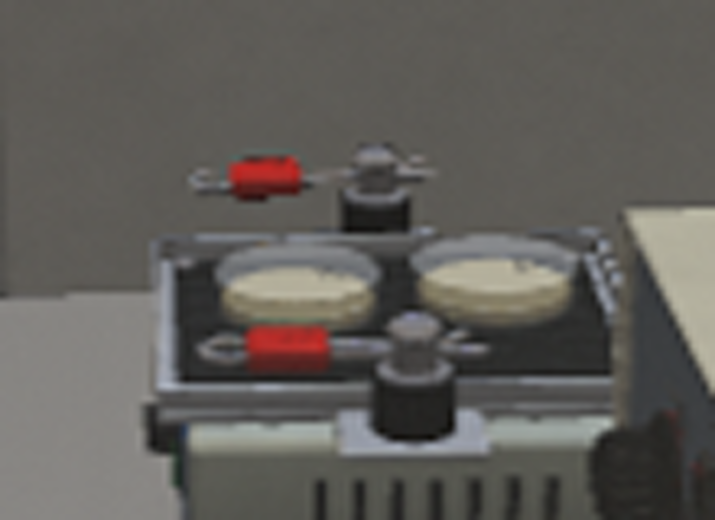

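View pics/top12c.png

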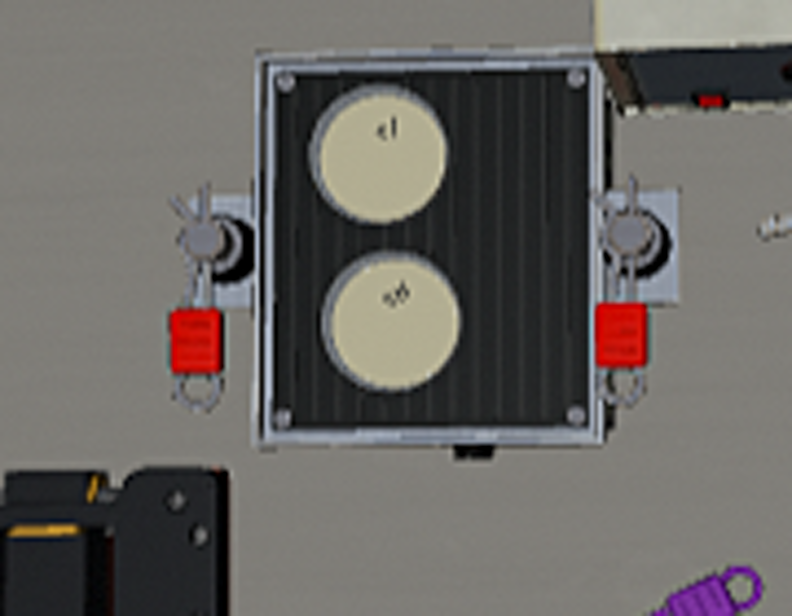

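The left clip matches the right one: grip to the panel side, leg tip through, bow over the stud. It did not move between the two looks, about 1 s apart. I'm handing the job in.

```bash
python3 -c "
from rig import workorder
print(workorder.close_job())"
```

```text
the job is handed in; nothing more can be done
None
```

The red-grip R-clip is on the left-hand stud, and the job was handed in at about 10 s of the 42 s allowed. I gripped the clip by its flat sides, lined its straight leg up with the cross hole using the wrist camera, and pushed it through until the bow went over the stud. Then I let go and backed away.

**Force:** the readings I took during the push stayed around 5 N or less per axis. Near the end the clip pulled forward at about 4 N, and that dropped to about 0 once it was home.

**Seating:** in the last wrist, side and top pictures the clip sits like the right-hand one, with its tip out the far side and the bow closed round the stud. It did not move between the two looks after release, about 1 s apart. The dishes and purple clip looked undisturbed; I did not separately recheck the other things on the worktop. The robot was touching nothing.

**Disagreements:**
- My first top-camera reading put the stud about 4 mm to one side of the wrist-camera reading. A second top reading, corrected by the clip tip's known position, agreed with the wrist at y ≈ 60 mm, so I used that.
- In the side view the left clip's grip droops slightly, which I take to be play in the hole; the right-hand one looks level.

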